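# Tighten a filter holder's cover knobs in star order, in two rounds

## Robot

A 7-joint arm with a two-finger parallel gripper is mounted at the origin on a cart in front of the work surface, level with it; the furniture and walls round the work are solid. World frame = base frame: x ahead of the robot, y to its left, z up, the work surface at z = 0. Lengths are in m, angles in rad, forces in N, time in s.
With the tool pointing down it reaches from about 0.425 to 0.875 m from the base axis. Payload 4.7 kg.
Tool frame: the origin (TCP) lies between the finger pads; the fingertips stand 19 mm ahead of it and the grasp point (between the pads) is the TCP (bot.nose_length is the z of the fingertips in the tool frame, in m); z points along the fingers, y is the line along which they close (so a half turn about z gives the same grasp; the last joint's range is limited). The gripper opens to 85 mm and grips with 20 to 120 N. Pads are 22 mm wide; open, the fingers measure 114 mm over their backs; the gripper's body (76 mm by 85 mm) begins 54 mm behind the grasp point. The pads swing forward as they close: fully open they stand 13 mm farther back than shut.
Start: joints at [-1.174, 0.321, -0.07, 1.45, 0.023, 1.371, -0.057], TCP at [0.243, 0.603, 0.25] pointing down, gripper open.
Joint ranges: [-2.86, 2.86], [-0.3, 2.09], [-1.38, 1.24], [0.06, 2.45], [-1.56, 4.7], [0.09, 2.05], [-2.69, 2.69]. Speed limits (rad/s): [2.57, 2.57, 3.14, 3.14, 3.14, 3.14, 3.14].

## Interface

Orientations are given as a unit quaternion [x, y, z, w].
In Python, from cell import bot gives the robot as it stands. The module is installed in compiled form; this text tells all that it offers.
- The arm moves only by the tool carry_out, never from a script. Its argument "rows" is a list of rows, each a list of 3 entries, a list of its own where there are three numbers: the finger opening in mm, from 0 to 85.4, then the shift along the tool's x, y, z each as a share of 0.03 m, from -1 to 1, then the turn about the tool's z as a share of 0.1 rad, from -1 to 1. A call has exactly 5 rows; each row shifts and turns the commanded pose from where the row before left it, along the tool's axes as they then stand; what a row does not reach is not made up. A row lasts 1/12 s, in which the tool goes at most 41.7 mm and 7.16 degrees, less where a joint would pass 70% of its speed; a pose out of reach is approached as far as the arm can. A call with a number of a shift or a turn outside -1 to 1 is refused whole. A call with a gripper value outside its range is refused whole. The fingers move at their own pace and stop on an object; "squeeze" is the grip in N (left out, the last holds). Time passes only in rows, so rows that do not move let the fingers close, or fill a call up. It gives the time, the measured TCP pose, the force, the opening and the grip force at its end, in the units of the state.
- bot.read_state(): the state, without advancing time (a new reading comes with each control period).
- bot.capture(name): name is "scene" or "top" or "wrist"; returns the picture (480x640x3 uint8, blue, green, red); there is no depth.
- bot.camera_info(name): a dict with "intrinsics" (3x3 intrinsics, pixels), "R" (3x3) and "t" (3): a world point X has camera coordinates R X + t. Camera axes: x right, y down, z forward; pixel columns grow to the right and rows downward; lengths in m; the calibration is good to about 2 mm. A picture is of the moment at which its call begins: read the wrist's pose just before it. camera_info takes no time and is no camera call; for the wrist camera it gives the pose at the moment of the call.
- bot.close_job(): hands the job in; it is judged then, once.
The state is a dict: "clock": time; "q": joint angles; "dq": joint speeds; "joint_torque": joint torques, N m; "tool_pos": TCP position; "orientation": TCP orientation; "force": force on the tool from outside, world axes, zero at the start; "torque": the same for the moment, N m; "finger_gap": opening from 0.0 (shut) to 1.0 (fully open); "grasp_force": force on a finger pad.
Only numpy, scipy, OpenCV 4.12 (cv2) and the standard library are available. Lean on these libraries where they do the work, as an engineer would, in place of code of your own. Each camera call takes 0.05 s, during which the arm holds its last target. There are 200 camera calls.

## Task

The four black T-knobs that clamp the cover of the round steel filter holder are loose. Tighten them clockwise in two rounds, always in star order (a knob, then the one opposite, then the other opposite pair), so that the cover comes down level on its seal: in the first round turn every knob about half of its way, and only when all four have had that, turn each one fully home against its stop in a second round. Let go at the end and leave the other things on the bench where they are.

Things in the scene. Friction and masses are not known exactly. Their poses are not given: they have to be found in the camera images.
- holder: round steel filter holder, 204 mm across, on three short legs, fixed to the table; origin under its centre on the table. Four black T-knobs stand on its cover's rim, 80 mm from its axis and 90 degrees apart, numbered counter-clockwise seen from above (1 is opposite 3, 2 opposite 4). Its x axis points to knob 1.
- cover_centre (a point): point on the holder's axis, level with the cover's flat rim face on which the knobs stand (79 mm above the table while loose, 75 mm when tight). Inside the rim the cover rises to a dome, 116 mm across and 10 mm high, with an inlet nipple whose tip stands 38 mm above this point. z is the cover's normal: it tips 0.012 rad for each rad a knob is ahead of the opposite one.
- knob_1_bar (a point): centre of the grip bar of knob 1, on its turning axis. The bar is 50 mm long, 12 mm thick, 26 mm high; this point is 13 mm below its top, 13 mm above its underside and 23 mm above the cover's rim face. x lies along the bar towards the end with the white pointer line, z up; it turns with the knob. When fully tight the pointer points straight out from the cover's centre.
- knob_1 (a joint): turn of knob 1 in rad, 0 = loose, growing clockwise seen from above (tightening) to a hard stop at 2.1 = fully tight. It starts between 0 and 0.2. It stays where it is left; turning takes about 0.1 N m.
- knob_2_bar (a point): the same point of knob 2, which is like knob 1.
- knob_2 (a joint): turn of knob 2 in rad, 0 = loose, growing clockwise seen from above (tightening) to a hard stop at 2.1 = fully tight. As knob 1.
- knob_3_bar (a point): the same point of knob 3, which is like knob 1.
- knob_3 (a joint): turn of knob 3 in rad, 0 = loose, growing clockwise seen from above (tightening) to a hard stop at 2.1 = fully tight. As knob 1.
- knob_4_bar (a point): the same point of knob 4, which is like knob 1.
- knob_4 (a joint): turn of knob 4 in rad, 0 = loose, growing clockwise seen from above (tightening) to a hard stop at 2.1 = fully tight. As knob 1.
- petri_dish_3: bystander: covered clear petri dish, 90 mm across, 14 mm high; origin at the centre of its underside
- petri_dish_4: bystander: covered clear petri dish, 60 mm across, 14 mm high; origin at the centre of its underside
- lens: bystander: black hand lens lying flat, 127 x 52 x 9 mm, handle towards its -x; origin at the centre of its underside
- dropper_1: bystander: brown dropper bottle, 33 mm across, 102 mm tall, standing; origin at the centre of its underside
- marker: bystander: white marker pen with a blue cap, 135 mm long, lying flat; origin at the centre of its underside
- scissors: bystander: blue-handled scissors, 199 mm long, lying flat; origin at the centre of its underside

How it is judged:
By the outcome, as a careful person would: the job done as asked, in the order asked, and still so for the second after the job is handed in, with the robot touching nothing.
It also fails if it takes over 72 s, if anything falls off the work surface, if the arm or the gripper's body presses on something with over 40 N, if the wrist force passes 120 N, or if a joint passes its speed limit or range.

## Working session

There is one attempt and no reset: what is moved stays moved. The work goes in short steps, Python scripts to look and compute and a tool call to move; the robot and the scene stay as the last step left them, time stands still between calls to the robot, and variables do not carry over. Pictures are saved under pics/ and viewed, at most 10 in all, crops included, and the job is handed in when it is done.

Besides the shell and the picture viewer there is one more tool, called after "Call:" by a JSON object that holds its "op" and its "data", one argument or row to a line. carry_out: Moves the arm, as the interface text tells. Its arguments: {"type":"object","properties":{"rows":{"type":"array","items":{"type":"array"}},"squeeze":{"type":"number"}},"required":["rows"]}

```bash
mkdir -p pics
python3 - <<'E'
from cell import bot
import cv2
for n in("top","scene"):
    cv2.imwrite(f"pics/{n}0.png",bot.capture(n)); i=bot.camera_info(n); print(n,i["intrinsics"],i["R"],i["t"])
s=bot.read_state(); print(s, bot.nose_length)
E
```

```text
top [[527.98995142   0.         320.82815001]
 [  0.         527.98995142 235.90660533]
 [  0.           0.           1.        ]] [[-0.01580548 -0.99986378 -0.00475572]
 [-0.9941632   0.01622268 -0.10665996]
 [ 0.10672258  0.00304215 -0.99428418]] [0.14558468 0.57429686 1.17448586]
scene [[595.04181386   0.         323.64863298]
 [  0.         595.04181386 237.77598   ]
 [  0.           0.           1.        ]] [[ 0.51340087 -0.85807545  0.01122773]
 [-0.56756807 -0.34934065 -0.74553846]
 [ 0.64365056  0.37638759 -0.66636802]] [-0.18946842  0.45463963  1.17314072]
{'clock': 0.1, 'q': array([-1.17389823,  0.32175589, -0.07011011,  1.45156437,  0.02259766,
        1.3707908 , -0.05688878]), 'dq': array([-0.00199274, -0.00064858, -0.00208534, -0.00204244, -0.00088205,
        0.00047714, -0.00017896]), 'joint_torque': array([ 2.38314038e-05, -4.94881117e+01, -3.83897955e-01, -3.15209699e+01,
        1.30477166e-02,  7.46047532e-03, -2.14855930e-05]), 'tool_pos': array([0.24264532, 0.60252567, 0.24932277]), 'orientation': array([ 1.90201611e-01,  9.81744670e-01, -8.56651078e-04, -1.23705033e-04]), 'force': array([-0.24926201,  0.65856214, -0.39230794]), 'torque': array([0.00099586, 0.0097345 , 0.00422011]), 'grasp_force': 0.0, 'finger_gap': 1.000294467196977} 0.019
```

View pics/top0.png

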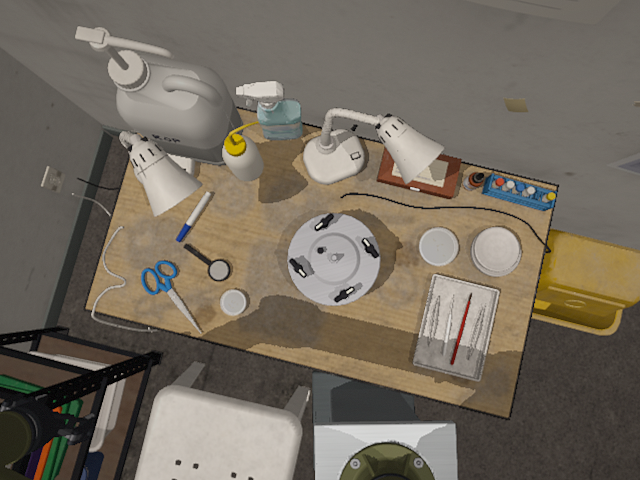

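View pics/scene0.png

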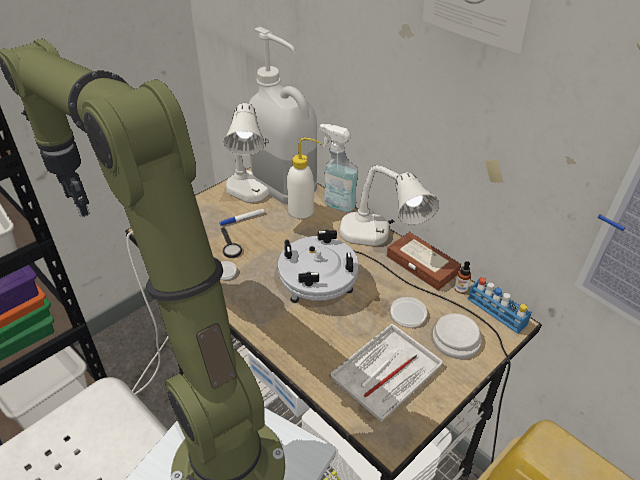

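The top view shows the holder at about (334,260), with knobs at about (323,222), (370,247), (344,294) and (297,268). Lamps stand behind it, with heads near (165,185) and (410,150).

```bash
cat > h.py <<'E'
import numpy as np, cv2
from cell import bot
from scipy.spatial.transform import Rotation as Ro
def ray(info,uv,z):
    K,R,t=map(np.array,(info["intrinsics"],info["R"],info["t"]))
    c=-R.T@t; d=R.T@np.linalg.solve(K,[*uv,1]); return c+d*(z-c[2])/d[2]
def proj(info,X):
    K,R,t=map(np.array,(info["intrinsics"],info["R"],info["t"])); p=K@(R@np.array(X)+t); return p[:2]/p[2]
E
python3 - <<'E'
from h import *
im=cv2.imread("pics/top0.png"); inf=bot.camera_info("top")
g=im.max(2); m=(g<60).astype(np.uint8)
roi=np.zeros_like(m); cv2.circle(roi,(334,259),50,1,-1); m&=roi
n,l,st,ce=cv2.connectedComponentsWithStats(m)
for i in range(1,n):
    if st[i,4]>15:
        p=ray(inf,ce[i],.105); print(st[i],ce[i].round(1),p.round(4))
cv2.imwrite("pics/c.png",cv2.resize(im[200:320,275:395],None,fx=5,fy=5,interpolation=cv2.INTER_CUBIC))
for uv in[(410,150),(190,185)]:print(ray(inf,uv,.25))
E
```

```text
[315 214  19  17 112] [325.1 221.6] [0.5995 0.1265 0.105 ]
[362 238  17  20 113] [370.5 249.5] [0.5377 0.0305 0.105 ]
[318 248   6   5  26] [320.1 250. ] [0.5384 0.1381 0.105 ]
[290 259  17  19  97] [296.8 266.4] [0.5041 0.1883 0.105 ]
[335 287  20  15  99] [342.6 294.8] [0.4426 0.0919 0.105 ]
[ 0.7142502  -0.03613063  0.25      ]
[0.65374188 0.38111807 0.25      ]
```

View pics/c.png

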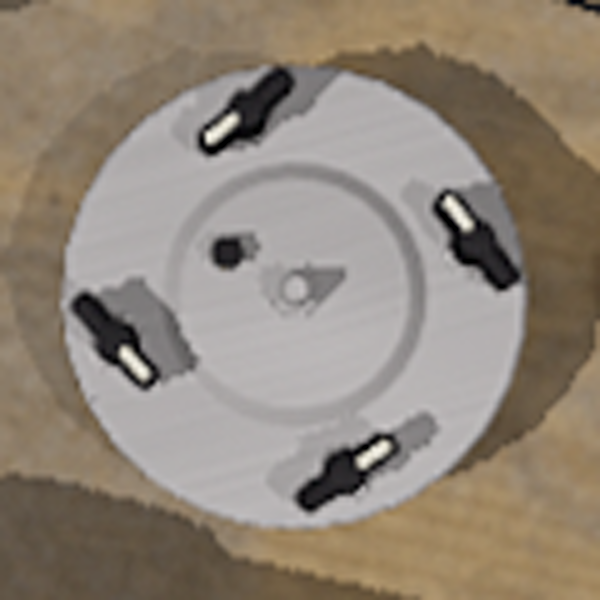

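```bash
cat >> h.py <<'E'
def plan(x,y,z,psi):
    """rows needed, in tool units; shift first at present yaw, then turn"""
    s=bot.read_state(); R=Ro.from_quat(s["orientation"]).as_matrix()
    d=R.T@(np.array([x,y,z])-s["tool_pos"]); now=np.degrees(np.arctan2(R[1,0],R[0,0]))
    turn=(now-psi+180)%360-180
    print("t %.2f pos %s psi %.1f tilt %.3f gap %.2f F %s"%(s["clock"],s["tool_pos"].round(4),now,R[2,2],s["finger_gap"],s["force"].round(1)),"j7 %.2f"%s["q"][6])
    print(" shift units",(d/.03).round(2),"turn units %.2f (%.1f deg)"%(np.radians(turn)/.1,turn))
E
python3 -c "
from h import *
plan(.521,.109,.30,100)"
```

```text
t 0.10 pos [0.2426 0.6025 0.2493] psi 158.1 tilt -1.000 gap 1.00 F [-0.2  0.7 -0.4] j7 -0.06
 shift units [-14.75 -11.8   -1.67] turn units 10.14 (58.1 deg)
```

Call:
{"op": "carry_out", "data": {
  "rows": [
    [45,[-0.5,-0.4,-0.2],0],
    [45,[-0.8,-0.64,-0.2],0],
    [45,[-0.8,-0.64,-0.2],0],
    [45,[-0.8,-0.64,-0.2],0],
    [45,[-0.8,-0.64,-0.2],0]
  ]
}}

```text
clock: 0.52
tool_pos: [0.313, 0.4776, 0.28]
orientation: [0.19, 0.982, -0.0, -0.0]
force: [0.9, -0.4, -0.1]
finger_gap: 0.525
grasp_force: 0.0
```

Call:
{"op": "carry_out", "data": {
  "rows": [
    [45,[-0.8,-0.64,-0.2],0],
    [45,[-0.8,-0.64,-0.2],0],
    [45,[-0.8,-0.64,-0.2],0],
    [45,[-0.8,-0.64,-0.1],0],
    [45,[-0.8,-0.64,0],0]
  ]
}}

```text
clock: 0.93
tool_pos: [0.3887, 0.3439, 0.3019]
orientation: [0.19, 0.982, 0.0, 0.0]
force: [0.3, 0.6, 0.1]
finger_gap: 0.529
grasp_force: 0.0
```

Call:
{"op": "carry_out", "data": {
  "rows": [
    [45,[-0.8,-0.64,0],0],
    [45,[-0.8,-0.64,0],0],
    [45,[-0.8,-0.64,0],0],
    [45,[-0.8,-0.64,0],0],
    [45,[-0.8,-0.64,0],0]
  ]
}}

```text
clock: 1.35
tool_pos: [0.4638, 0.2098, 0.301]
orientation: [0.19, 0.982, -0.0, -0.0]
force: [1.0, 0.6, -0.3]
finger_gap: 0.525
grasp_force: 0.0
```

Call:
{"op": "carry_out", "data": {
  "rows": [
    [45,[-0.8,-0.64,0],0],
    [45,[-0.8,-0.64,0],0],
    [45,[-0.8,-0.64,0],0],
    [45,[-0.6,-0.5,0],0],
    [45,[0,0,0],1]
  ]
}}

```text
clock: 1.77
tool_pos: [0.5218, 0.1039, 0.3011]
orientation: [0.244, 0.97, -0.001, 0.001]
force: [-0.1, -0.6, 0.5]
finger_gap: 0.527
grasp_force: 0.0
```

Call:
{"op": "carry_out", "data": {
  "rows": [
    [45,[0,0,0],1],
    [45,[0,0,0],1],
    [45,[0,0,0],1],
    [45,[0,0,0],1],
    [45,[0,0,0],1]
  ]
}}

```text
clock: 2.18
tool_pos: [0.5196, 0.1103, 0.3008]
orientation: [0.474, 0.88, -0.0, -0.0]
force: [-0.3, 0.1, -0.2]
finger_gap: 0.523
grasp_force: 0.0
```

Call:
{"op": "carry_out", "data": {
  "rows": [
    [45,[0,0,0],1],
    [45,[0,0,0],1],
    [45,[0,0,0],1],
    [45,[0,0,0],1],
    [45,[0,0,0],0]
  ]
}}

```text
clock: 2.6
tool_pos: [0.5196, 0.1104, 0.3009]
orientation: [0.639, 0.77, -0.0, -0.0]
force: [0.3, 0.6, -1.0]
finger_gap: 0.525
grasp_force: 0.0
```

Run:
```python
from h import *
plan(.521,.109,.30,100)
inf=bot.camera_info("wrist"); im=bot.capture("wrist"); cv2.imwrite("pics/w1.png",im)
np.savez("w1.npz",**{k:np.array(inf[k]) for k in("intrinsics","R","t")})
for p in [(.521,.109,.079),(.5995,.1265,.105),(.5377,.0305,.105)]:print(proj(inf,p))
```

```text
t 2.60 pos [0.5196 0.1104 0.3009] psi 100.6 tilt -1.000 gap 0.53 F [ 0.3  0.6 -1. ] j7 -0.06
 shift units [-0.05  0.04  0.03] turn units 0.11 (0.6 deg)
[319.3700165  210.23751179]
[405.67698538 213.93611148]
[321.30431731 294.09844098]
```

View pics/w1.png

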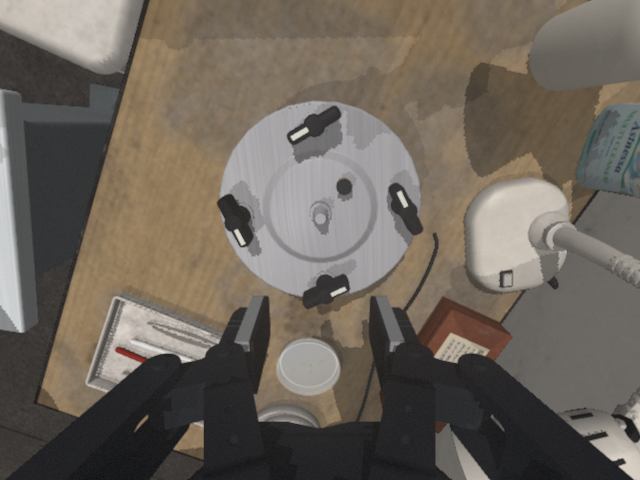

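The wrist view shows the knobs at about (405,210), (326,291), (237,220) and (314,126), with the white pointers visible.

```bash
cat > meas.py <<'E'
from h import *
def knobs(im,inf,zr,names="ABCD",pts=None,r=32):
    """zr: rim height. centre from hull of dark+white near each knob, angle from white line on top face"""
    out={}
    for n,p in zip(names,pts):
        u=proj(inf,p); roi=np.zeros(im.shape[:2],np.uint8); cv2.circle(roi,tuple(int(v) for v in u),r,1,-1)
        dark=((im.max(2)<60)&(roi>0)).astype(np.uint8)
        k,l,st,ce=cv2.connectedComponentsWithStats(dark); dark=(l==1+np.argmax(st[1:,4])).astype(np.uint8)
        hull=cv2.convexHull(cv2.findNonZero(dark)); hm=cv2.fillConvexPoly(np.zeros_like(dark),hull,1)
        hm=cv2.dilate(hm,np.ones((5,5),np.uint8))
        w=((im.min(2)>195)&(hm>0)).astype(np.uint8)
        kk,ll,s2,_=cv2.connectedComponentsWithStats(w); w=(ll==1+np.argmax(s2[1:,4]))
        b=cv2.findNonZero(((dark>0)|w).astype(np.uint8))
        (c,sz,_)=cv2.minAreaRect(b); X=ray(inf,c,zr+.023)
        wp=np.array([ray(inf,q,zr+.036)[:2] for q in cv2.findNonZero(w.astype(np.uint8))[:,0]])
        m=wp.mean(0); ax=np.linalg.svd(wp-m)[2][0]; ax*=np.sign(ax@(m-X[:2])); L=np.ptp((wp-m)@ax)
        # top-face centre: line's tip lies ~25 mm from axis
        a=np.degrees(np.arctan2(ax[1],ax[0])); out[n]=(X[:2],a,m,L,len(wp))
        print(n,c,np.round(sz,1),X[:2].round(4),"ang %.1f"%a,"white mid",m.round(4),"len %.4f"%L,len(wp), "to centre",np.linalg.norm(m-X[:2]).round(4))
    return out
E
python3 - <<'E'
from meas import *
inf=dict(np.load("w1.npz")); im=cv2.imread("pics/w1.png")
P=[(.5995,.125,.105),(.539,.0305,.105),(.4426,.0919,.105),(.5041,.187,.105)]
o=knobs(im,inf,.079,pts=P)
c=np.mean([v[0] for v in o.values()],0); print("centre",c)
for i,n in enumerate("ABCD"):
    d=o[n][0]-c; ra=np.degrees(np.arctan2(d[1],d[0])); rel=(o[n][1]-ra)%360
    print(n,"r %.4f radial %.1f"%(np.hypot(*d),ra),"pointer-radial %.1f q %.2f"%(rel,2.1-np.radians(rel)))
E
```

```text
A (404.6153564453125, 209.4230499267578) [53.5 20. ] [0.5983 0.1299] ang 130.2 white mid [0.588  0.1433] len 0.0091 30 to centre 0.0168
B (324.1538391113281, 289.730712890625) [26.3 49.9] [0.5399 0.0343] ang 37.9 white mid [0.5524 0.0418] len 0.0137 29 to centre 0.0146
C (236.60914611816406, 218.61642456054688) [51.3 26.9] [0.4446 0.0921] ang -57.4 white mid [0.4513 0.0793] len 0.0137 41 to centre 0.0143
D (313.74017333984375, 124.87083435058594) [21.  57.3] [0.5011 0.1882] ang -139.8 white mid [0.4904 0.1792] len 0.0136 56 to centre 0.014
centre [0.52098967 0.11113559]
A r 0.0795 radial 13.7 pointer-radial 116.5 q 0.07
B r 0.0791 radial -76.1 pointer-radial 114.1 q 0.11
C r 0.0787 radial -166.0 pointer-radial 108.6 q 0.21
D r 0.0796 radial 104.4 pointer-radial 115.7 q 0.08
```

```bash
python3 -c "
from h import *
plan(.5986,.1304,.153,130)"
```

```text
t 2.65 pos [0.5197 0.1104 0.3009] psi 100.9 tilt -1.000 gap 0.52 F [ 0.9 -0.8 -0.4] j7 -0.05
 shift units [0.16 2.71 4.93] turn units -5.08 (-29.1 deg)
```

Call:
{"op": "carry_out", "data": {
  "rows": [
    [45,[0.03,0.54,0.98],0],
    [45,[0.03,0.54,0.98],0],
    [45,[0.03,0.54,0.98],0],
    [45,[0.03,0.54,0.98],0],
    [45,[0.03,0.54,0.98],0]
  ]
}}

```text
clock: 3.07
tool_pos: [0.5991, 0.1302, 0.1528]
orientation: [0.636, 0.771, 0.0, -0.0]
force: [1.0, -0.3, 1.0]
finger_gap: 0.527
grasp_force: 0.0
```

Call:
{"op": "carry_out", "data": {
  "rows": [
    [45,[0,0,0],-1],
    [45,[0,0,0],-1],
    [45,[0,0,0],-1],
    [45,[0,0,0],-1],
    [45,[0,0,0],-1]
  ]
}}

```text
clock: 3.48
tool_pos: [0.5984, 0.13, 0.1538]
orientation: [0.423, 0.906, -0.0, -0.0]
force: [0.5, 0.1, 0.1]
finger_gap: 0.527
grasp_force: 0.0
```

```bash
python3 -c "
from h import *
plan(.5986,.1304,.105,130)
inf=bot.camera_info('wrist');cv2.imwrite('pics/w2.png',bot.capture('wrist'))
print(proj(inf,(.5986,.1304,.115)))"
```

```text
t 3.48 pos [0.5984 0.13   0.1538] psi 129.9 tilt -1.000 gap 0.53 F [0.5 0.1 0.1] j7 0.52
 shift units [0.01 0.01 1.63] turn units -0.02 (-0.1 deg)
[318.6492059  290.59749111]
```

View pics/w2.png

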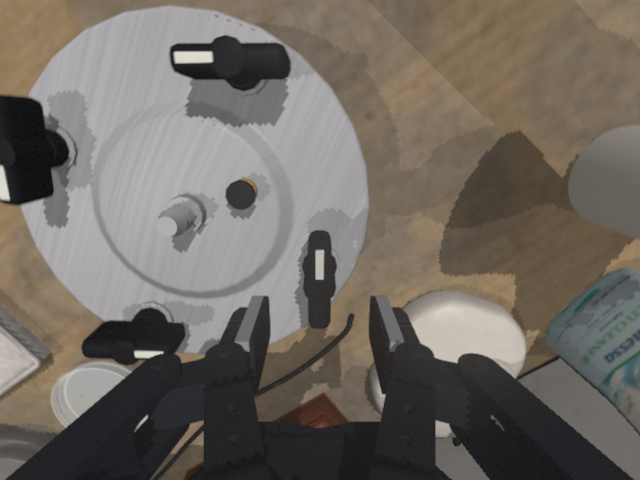

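The bar of knob A runs vertically between the fingers at column 319, rows 231–327. It is centred across the grip, so I check the position along the bar.

```bash
python3 -c "
from h import *
inf=bot.camera_info('wrist')
for z in(.115,.102,.089):
  for u in((319,231),(319,327)): print(z,u,ray(inf,u,z).round(4))
R=np.array(inf['R']);print('cam',(-R.T@np.array(inf['t'])).round(3))
x=np.array([np.cos(2.2689),np.sin(2.2689)]);c=np.array([.5986,.1304])
for z in(.115,.089):
  for s in(-.025,.025): print(z,s,proj(inf,(*(c+s*x),z)).round(1))
"
```

```text
0.115 (319, 231) [0.5784 0.1547 0.115 ]
0.115 (319, 327) [0.6125 0.1142 0.115 ]
0.102 (319, 231) [0.5809 0.1517 0.102 ]
0.102 (319, 327) [0.6178 0.1079 0.102 ]
0.089 (319, 231) [0.5834 0.1487 0.089 ]
0.089 (319, 327) [0.6231 0.1016 0.089 ]
cam [0.547 0.192 0.277]
0.115 -0.025 [318.5 333. ]
0.115 0.025 [318.7 244.1]
0.089 -0.025 [318.6 308.5]
0.089 0.025 [318.8 228.8]
```

Call:
{"op": "carry_out", "data": {
  "rows": [
    [45,[0,0,0.4],0],
    [45,[0,0,0.4],0],
    [45,[0,0,0.4],0],
    [45,[0,0,0.4],0],
    [45,[0,0,0],0]
  ],
  "squeeze": 40
}}

```text
clock: 3.95
tool_pos: [0.5977, 0.1298, 0.1034]
orientation: [0.427, 0.904, -0.001, -0.001]
force: [1.3, -0.5, 1.8]
finger_gap: 0.53
grasp_force: 0.1
```

Call:
{"op": "carry_out", "data": {
  "rows": [
    [0,[0,0,0],0],
    [0,[0,0,0],0],
    [0,[0,0,0],0],
    [0,[0,0,0],0],
    [0,[0,0,0],0]
  ]
}}

```text
clock: 4.37
tool_pos: [0.5985, 0.1299, 0.1065]
orientation: [0.427, 0.904, -0.0, -0.0]
force: [-0.2, -1.2, -1.0]
finger_gap: 0.189
grasp_force: 38.7
```

Call:
{"op": "carry_out", "data": {
  "rows": [
    [0,[0,0,0],0.9],
    [0,[0,0,0],0.9],
    [0,[0,0,0],0.9],
    [0,[0,0,0],0.9],
    [0,[0,0,0],0.9]
  ]
}}

```text
clock: 4.78
tool_pos: [0.5981, 0.1297, 0.1059]
orientation: [0.62, 0.785, -0.001, -0.0]
force: [0.6, -0.8, -2.9]
finger_gap: 0.192
grasp_force: 38.5
```

Call:
{"op": "carry_out", "data": {
  "rows": [
    [0,[0,0,0],0.9],
    [0,[0,0,0],0.9],
    [0,[0,0,0],0.9],
    [0,[0,0,0],0.9],
    [0,[0,0,0],0.9]
  ]
}}

```text
clock: 5.2
tool_pos: [0.5975, 0.1297, 0.1053]
orientation: [0.779, 0.627, -0.001, -0.0]
force: [-0.2, -0.2, -5.3]
finger_gap: 0.186
grasp_force: 38.5
```

Call:
{"op": "carry_out", "data": {
  "rows": [
    [0,[0,0,0],0.8],
    [0,[0,0,0],0],
    [0,[0,0,0],0],
    [45,[0,0,0],0],
    [45,[0,0,0],0]
  ]
}}

```text
clock: 5.62
tool_pos: [0.5995, 0.1303, 0.1072]
orientation: [0.802, 0.597, 0.001, 0.0]
force: [0.1, -0.4, 0.6]
finger_gap: 0.458
grasp_force: 0.0
```

```bash
python3 -c "
from h import *
plan(.4434,.0916,.153,124)"
```

```text
t 5.62 pos [0.5995 0.1303 0.1072] psi 73.3 tilt -1.000 gap 0.46 F [ 0.1 -0.4  0.6] j7 -0.40
 shift units [-2.72 -4.61 -1.54] turn units -8.84 (-50.7 deg)
```

Call:
{"op": "carry_out", "data": {
  "rows": [
    [45,[0,0,-0.5],0],
    [45,[0,0,-0.5],0],
    [45,[0,0,-0.55],0],
    [45,[-0.45,-0.77,0],0],
    [45,[-0.45,-0.77,0],0]
  ]
}}

```text
clock: 6.03
tool_pos: [0.5488, 0.1177, 0.1553]
orientation: [0.802, 0.597, 0.003, 0.001]
force: [0.2, -0.5, -0.8]
finger_gap: 0.525
grasp_force: 0.0
```

Call:
{"op": "carry_out", "data": {
  "rows": [
    [45,[-0.45,-0.77,0],0],
    [45,[-0.45,-0.77,0],0],
    [45,[-0.45,-0.77,0],0],
    [45,[-0.45,-0.77,0],0],
    [45,[0,0,0],-0.8]
  ]
}}

```text
clock: 6.45
tool_pos: [0.4391, 0.0914, 0.1533]
orientation: [0.778, 0.629, 0.0, -0.001]
force: [-0.2, 0.0, -0.7]
finger_gap: 0.528
grasp_force: 0.0
```

Call:
{"op": "carry_out", "data": {
  "rows": [
    [45,[0,0,0],-1],
    [45,[0,0,0],-1],
    [45,[0,0,0],-1],
    [45,[0,0,0],-1],
    [45,[0,0,0],-1]
  ]
}}

```text
clock: 6.87
tool_pos: [0.4438, 0.0925, 0.1543]
orientation: [0.596, 0.803, 0.002, 0.001]
force: [-0.9, 0.2, 0.4]
finger_gap: 0.528
grasp_force: 0.0
```

Call:
{"op": "carry_out", "data": {
  "rows": [
    [45,[0,0,0],-1],
    [45,[0,0,0],-1],
    [45,[0,0,0],-1],
    [45,[0,0,0],0],
    [45,[0,0,0],0]
  ]
}}

```text
clock: 7.28
tool_pos: [0.4434, 0.0924, 0.1538]
orientation: [0.473, 0.881, 0.001, 0.001]
force: [-0.2, -0.1, 0.2]
finger_gap: 0.527
grasp_force: 0.0
```

```bash
python3 -c "
from h import *
plan(.4434,.0916,.105,124)"
```

```text
t 7.28 pos [0.4434 0.0924 0.1538] psi 123.5 tilt -1.000 gap 0.53 F [-0.2 -0.1  0.2] j7 0.30
 shift units [-0.02 -0.02  1.63] turn units -0.08 (-0.5 deg)
```

Call:
{"op": "carry_out", "data": {
  "rows": [
    [45,[0,0,0.4],0],
    [45,[0,0,0.4],0],
    [45,[0,0,0.4],0],
    [45,[0,0,0.4],0],
    [45,[0,0,0],0]
  ]
}}

```text
clock: 7.7
tool_pos: [0.4425, 0.0922, 0.1039]
orientation: [0.473, 0.881, -0.0, 0.0]
force: [0.3, -0.0, -0.2]
finger_gap: 0.526
grasp_force: 0.0
```

Call:
{"op": "carry_out", "data": {
  "rows": [
    [0,[0,0,0],0],
    [0,[0,0,0],0],
    [0,[0,0,0],0],
    [0,[0,0,0],0],
    [0,[0,0,0],0]
  ]
}}

```text
clock: 8.12
tool_pos: [0.4422, 0.0919, 0.1056]
orientation: [0.472, 0.882, -0.0, -0.0]
force: [-3.3, -1.7, 4.9]
finger_gap: 0.19
grasp_force: 39.1
```

Call:
{"op": "carry_out", "data": {
  "rows": [
    [0,[0,0,0],0.9],
    [0,[0,0,0],0.9],
    [0,[0,0,0],0.9],
    [0,[0,0,0],0.9],
    [0,[0,0,0],0.9]
  ]
}}

```text
clock: 8.53
tool_pos: [0.4427, 0.0921, 0.1052]
orientation: [0.658, 0.753, 0.0, 0.0]
force: [-0.8, -2.1, -0.7]
finger_gap: 0.195
grasp_force: 38.7
```

Call:
{"op": "carry_out", "data": {
  "rows": [
    [0,[0,0,0],0.9],
    [0,[0,0,0],0.9],
    [0,[0,0,0],0.9],
    [0,[0,0,0],0.9],
    [0,[0,0,0],0.5]
  ]
}}

```text
clock: 8.95
tool_pos: [0.4432, 0.092, 0.1048]
orientation: [0.798, 0.603, 0.001, 0.001]
force: [1.8, -1.6, -5.5]
finger_gap: 0.192
grasp_force: 38.5
```

Call:
{"op": "carry_out", "data": {
  "rows": [
    [0,[0,0,0],0],
    [0,[0,0,0],0],
    [45,[0,0,0],0],
    [45,[0,0,0],0],
    [45,[0,0,0],0]
  ]
}}

```text
clock: 9.37
tool_pos: [0.4427, 0.0928, 0.1052]
orientation: [0.796, 0.605, 0.0, -0.0]
force: [-0.7, -0.4, 0.6]
finger_gap: 0.526
grasp_force: 0.0
```

Call:
{"op": "carry_out", "data": {
  "rows": [
    [45,[0,0,-0.4],0],
    [45,[0,0,-0.4],0],
    [45,[0,0,-0.4],0],
    [45,[0,0,-0.4],0],
    [45,[0,0,0],0]
  ]
}}

```text
clock: 9.78
tool_pos: [0.4442, 0.0931, 0.1553]
orientation: [0.796, 0.605, 0.002, 0.0]
force: [0.5, -0.2, -0.3]
finger_gap: 0.522
grasp_force: 0.0
```

```bash
python3 -c "
from h import *
plan(.5404,.0334,.153,218)"
```

```text
t 9.78 pos [0.4442 0.0931 0.1553] psi 74.4 tilt -1.000 gap 0.52 F [ 0.5 -0.2 -0.3] j7 -0.56
 shift units [-1.06  3.62  0.08] turn units -25.05 (-143.6 deg)
```

Call:
{"op": "carry_out", "data": {
  "rows": [
    [45,[-0.26,0.9,0],0],
    [45,[-0.26,0.9,0],0],
    [45,[-0.27,0.91,0],0],
    [45,[-0.27,0.91,0],0],
    [45,[0,0,0],-1]
  ]
}}

```text
clock: 10.2
tool_pos: [0.5422, 0.0287, 0.1525]
orientation: [0.766, 0.642, -0.0, 0.002]
force: [0.2, -0.8, 0.4]
finger_gap: 0.531
grasp_force: 0.0
```

Call:
{"op": "carry_out", "data": {
  "rows": [
    [45,[0,0,0],-1],
    [45,[0,0,0],-1],
    [45,[0,0,0],-1],
    [45,[0,0,0],-1],
    [45,[0,0,0],-1]
  ]
}}

```text
clock: 10.62
tool_pos: [0.5384, 0.0327, 0.1521]
orientation: [0.58, 0.815, -0.0, -0.0]
force: [0.4, 0.2, 0.5]
finger_gap: 0.523
grasp_force: 0.0
```

Call:
{"op": "carry_out", "data": {
  "rows": [
    [45,[0,0,0],-1],
    [45,[0,0,0],-1],
    [45,[0,0,0],-1],
    [45,[0,0,0],-1],
    [45,[0,0,0],-1]
  ]
}}

```text
clock: 11.03
tool_pos: [0.5384, 0.0327, 0.1522]
orientation: [0.36, 0.933, -0.0, -0.0]
force: [-0.2, 0.3, -0.7]
finger_gap: 0.528
grasp_force: 0.0
```

Call:
{"op": "carry_out", "data": {
  "rows": [
    [45,[0,0,0],-1],
    [45,[0,0,0],-1],
    [45,[0,0,0],-1],
    [45,[0,0,0],-1],
    [45,[0,0,0],-1]
  ]
}}

```text
clock: 11.45
tool_pos: [0.5383, 0.0327, 0.1521]
orientation: [0.118, 0.993, 0.0, -0.0]
force: [0.1, -0.4, 0.0]
finger_gap: 0.524
grasp_force: 0.0
```

Call:
{"op": "carry_out", "data": {
  "rows": [
    [45,[0,0,0],-1],
    [45,[0,0,0],-1],
    [45,[0,0,0],-1],
    [45,[0,0,0],-1],
    [45,[0,0,0],-1]
  ]
}}

```text
clock: 11.87
tool_pos: [0.5383, 0.0327, 0.1521]
orientation: [-0.131, 0.991, 0.0, -0.0]
force: [-0.5, 0.6, 0.5]
finger_gap: 0.525
grasp_force: 0.0
```

Call:
{"op": "carry_out", "data": {
  "rows": [
    [45,[0,0,0],-1],
    [45,[0,0,0],-1],
    [45,[0,0,0],-1],
    [45,[0,0,0],-1],
    [45,[0,0,0],0]
  ]
}}

```text
clock: 12.28
tool_pos: [0.5384, 0.0327, 0.1522]
orientation: [-0.324, 0.946, 0.0, -0.0]
force: [-0.7, -0.1, -0.9]
finger_gap: 0.524
grasp_force: 0.0
```

```bash
python3 -c "
from h import *
plan(.5404,.0334,.105,218)"
```

```text
t 12.28 pos [0.5384 0.0327 0.1522] psi -142.2 tilt -1.000 gap 0.52 F [-0.7 -0.1 -0.9] j7 2.18
 shift units [-0.07 -0.02  1.57] turn units -0.03 (-0.2 deg)
```

Call:
{"op": "carry_out", "data": {
  "rows": [
    [45,[-0.07,-0.02,0.39],0],
    [45,[0,0,0.39],0],
    [45,[0,0,0.39],0],
    [45,[0,0,0.39],0],
    [45,[0,0,0],0]
  ]
}}

```text
clock: 12.7
tool_pos: [0.5392, 0.0332, 0.1029]
orientation: [-0.322, 0.947, 0.0, -0.002]
force: [-0.1, -0.0, 0.6]
finger_gap: 0.528
grasp_force: 0.0
```

Call:
{"op": "carry_out", "data": {
  "rows": [
    [0,[0,0,0],0],
    [0,[0,0,0],0],
    [0,[0,0,0],0],
    [0,[0,0,0],0],
    [0,[0,0,0],0]
  ]
}}

```text
clock: 13.12
tool_pos: [0.5406, 0.0333, 0.1063]
orientation: [-0.323, 0.946, 0.0, 0.0]
force: [-1.1, 0.1, -0.7]
finger_gap: 0.181
grasp_force: 38.7
```

Call:
{"op": "carry_out", "data": {
  "rows": [
    [0,[0,0,0],0.9],
    [0,[0,0,0],0.9],
    [0,[0,0,0],0.9],
    [0,[0,0,0],0.9],
    [0,[0,0,0],0.9]
  ]
}}

```text
clock: 13.53
tool_pos: [0.5406, 0.0333, 0.1058]
orientation: [-0.101, 0.995, -0.0, 0.0]
force: [0.9, 0.4, -3.9]
finger_gap: 0.18
grasp_force: 38.5
```

Call:
{"op": "carry_out", "data": {
  "rows": [
    [0,[0,0,0],1],
    [0,[0,0,0],1],
    [0,[0,0,0],1],
    [0,[0,0,0],1],
    [0,[0,0,0],0.9]
  ]
}}

```text
clock: 13.95
tool_pos: [0.5405, 0.0331, 0.1053]
orientation: [0.143, 0.99, -0.0, 0.0]
force: [2.2, -1.0, -7.6]
finger_gap: 0.181
grasp_force: 38.3
```

Call:
{"op": "carry_out", "data": {
  "rows": [
    [0,[0,0,0],0],
    [0,[0,0,0],0],
    [45,[0,0,0],0],
    [45,[0,0,0],0],
    [45,[0,0,0],0]
  ]
}}

```text
clock: 14.37
tool_pos: [0.5412, 0.0335, 0.1069]
orientation: [0.14, 0.99, 0.0, 0.001]
force: [-0.1, -0.8, -0.1]
finger_gap: 0.528
grasp_force: 0.0
```

Call:
{"op": "carry_out", "data": {
  "rows": [
    [45,[0,0,-0.4],0],
    [45,[0,0,-0.4],0],
    [45,[0,0,-0.4],0],
    [45,[0,0,-0.4],0],
    [45,[0,0,0],0]
  ]
}}

```text
clock: 14.78
tool_pos: [0.5429, 0.0335, 0.1579]
orientation: [0.141, 0.99, 0.001, 0.003]
force: [-0.3, 0.6, 0.6]
finger_gap: 0.526
grasp_force: 0.0
```

```bash
python3 -c "
from h import *
plan(.5016,.1886,.153,219)"
```

```text
t 14.78 pos [0.5429 0.0335 0.1579] psi 163.8 tilt -1.000 gap 0.53 F [-0.3  0.6  0.6] j7 1.26
 shift units [2.76 4.58 0.16] turn units -9.63 (-55.2 deg)
```

Call:
{"op": "carry_out", "data": {
  "rows": [
    [45,[0.46,0.76,0],0],
    [45,[0.46,0.76,0],0],
    [45,[0.46,0.76,0],0],
    [45,[0.46,0.76,0],0],
    [45,[0.46,0.76,0],0]
  ]
}}

```text
clock: 15.2
tool_pos: [0.5058, 0.1632, 0.1544]
orientation: [0.141, 0.99, 0.0, 0.0]
force: [1.2, 0.6, -0.5]
finger_gap: 0.526
grasp_force: 0.0
```

Call:
{"op": "carry_out", "data": {
  "rows": [
    [45,[0.46,0.76,0.1],0],
    [45,[0,0,0],-0.96],
    [45,[0,0,0],-0.96],
    [45,[0,0,0],-0.96],
    [45,[0,0,0],-0.96]
  ]
}}

```text
clock: 15.62
tool_pos: [0.4992, 0.1881, 0.1512]
orientation: [-0.053, 0.999, 0.0, 0.0]
force: [0.2, 0.3, -0.5]
finger_gap: 0.528
grasp_force: 0.0
```

Call:
{"op": "carry_out", "data": {
  "rows": [
    [45,[0,0,0],-0.96],
    [45,[0,0,0],-0.96],
    [45,[0,0,0],-0.96],
    [45,[0,0,0],-0.96],
    [45,[0,0,0],-0.96]
  ]
}}

```text
clock: 16.03
tool_pos: [0.4993, 0.1878, 0.1512]
orientation: [-0.289, 0.957, 0.0, 0.0]
force: [-0.6, 1.2, -0.8]
finger_gap: 0.525
grasp_force: 0.0
```

Call:
{"op": "carry_out", "data": {
  "rows": [
    [45,[0,0,0],-0.96],
    [45,[0,0,0],0],
    [45,[0,0,0],0],
    [45,[0,0,0],0],
    [45,[0,0,0],0]
  ]
}}

```text
clock: 16.45
tool_pos: [0.4993, 0.1878, 0.1511]
orientation: [-0.331, 0.943, 0.0, 0.0]
force: [0.4, -0.3, -0.3]
finger_gap: 0.526
grasp_force: 0.0
```

```bash
python3 -c "
from h import *
plan(.5016,.1886,.105,219)"
```

```text
t 16.45 pos [0.4993 0.1878 0.1511] psi -141.3 tilt -1.000 gap 0.53 F [ 0.4 -0.3 -0.3] j7 1.88
 shift units [-0.07 -0.03  1.54] turn units -0.05 (-0.3 deg)
```

Turn from 219 to 164: 9.6 units.

Call:
{"op": "carry_out", "data": {
  "rows": [
    [45,[-0.07,-0.03,0.38],0],
    [45,[0,0,0.38],0],
    [45,[0,0,0.38],0],
    [45,[0,0,0.38],0],
    [45,[0,0,0],0]
  ]
}}

```text
clock: 16.87
tool_pos: [0.5007, 0.188, 0.1028]
orientation: [-0.332, 0.943, -0.0, -0.001]
force: [0.1, 0.8, 0.2]
finger_gap: 0.526
grasp_force: 0.1
```

Call:
{"op": "carry_out", "data": {
  "rows": [
    [0,[0,0,0],0],
    [0,[0,0,0],0],
    [0,[0,0,0],0],
    [0,[0,0,0],0],
    [0,[0,0,0],0]
  ]
}}

```text
clock: 17.28
tool_pos: [0.5011, 0.1887, 0.1055]
orientation: [-0.332, 0.943, 0.0, -0.0]
force: [-1.3, 1.8, 0.1]
finger_gap: 0.187
grasp_force: 38.7
```

Call:
{"op": "carry_out", "data": {
  "rows": [
    [0,[0,0,0],0.95],
    [0,[0,0,0],0.95],
    [0,[0,0,0],0.95],
    [0,[0,0,0],0.95],
    [0,[0,0,0],0.95]
  ]
}}

```text
clock: 17.7
tool_pos: [0.5011, 0.1884, 0.105]
orientation: [-0.099, 0.995, -0.0, -0.0]
force: [-0.6, 0.9, -3.7]
finger_gap: 0.19
grasp_force: 38.5
```

Call:
{"op": "carry_out", "data": {
  "rows": [
    [0,[0,0,0],1],
    [0,[0,0,0],1],
    [0,[0,0,0],1],
    [0,[0,0,0],1],
    [0,[0,0,0],0.9]
  ]
}}

```text
clock: 18.12
tool_pos: [0.5011, 0.188, 0.1045]
orientation: [0.146, 0.989, -0.001, -0.0]
force: [1.5, 0.8, -7.2]
finger_gap: 0.19
grasp_force: 38.4
```

Call:
{"op": "carry_out", "data": {
  "rows": [
    [0,[0,0,0],0],
    [0,[0,0,0],0],
    [45,[0,0,0],0],
    [45,[0,0,0],0],
    [45,[0,0,0],0]
  ]
}}

```text
clock: 18.53
tool_pos: [0.5024, 0.1886, 0.1065]
orientation: [0.143, 0.99, 0.001, 0.001]
force: [0.5, -1.0, -0.1]
finger_gap: 0.527
grasp_force: 0.0
```

Call:
{"op": "carry_out", "data": {
  "rows": [
    [45,[0,0,-0.4],0],
    [45,[0,0,-0.4],0],
    [45,[0,0,-0.4],0],
    [45,[0,0,-0.4],0],
    [45,[0,0,0],0]
  ]
}}

```text
clock: 18.95
tool_pos: [0.5036, 0.1892, 0.1574]
orientation: [0.143, 0.99, 0.002, 0.003]
force: [0.8, 0.8, 0.1]
finger_gap: 0.529
grasp_force: 0.0
```

```bash
python3 -c "
from h import *
plan(.521,.111,.30,100)"
```

```text
t 18.95 pos [0.5036 0.1892 0.1574] psi 163.5 tilt -1.000 gap 0.53 F [0.8 0.8 0.1] j7 0.93
 shift units [-1.32 -2.31 -4.76] turn units 11.08 (63.5 deg)
```

Call:
{"op": "carry_out", "data": {
  "rows": [
    [45,[-0.26,-0.46,-0.95],0],
    [45,[-0.26,-0.46,-0.95],0],
    [45,[-0.26,-0.46,-0.95],0],
    [45,[-0.26,-0.46,-0.95],0],
    [45,[-0.26,-0.46,-0.95],0]
  ]
}}

```text
clock: 19.37
tool_pos: [0.5192, 0.1103, 0.2976]
orientation: [0.143, 0.99, 0.0, 0.0]
force: [-0.8, 0.4, 0.1]
finger_gap: 0.527
grasp_force: 0.0
```

Call:
{"op": "carry_out", "data": {
  "rows": [
    [45,[0,0,0],1],
    [45,[0,0,0],1],
    [45,[0,0,0],1],
    [45,[0,0,0],1],
    [45,[0,0,0],1]
  ]
}}

```text
clock: 19.78
tool_pos: [0.5193, 0.1111, 0.2962]
orientation: [0.386, 0.922, 0.0, 0.0]
force: [0.1, -1.0, 1.0]
finger_gap: 0.532
grasp_force: 0.0
```

Call:
{"op": "carry_out", "data": {
  "rows": [
    [45,[0,0,0],1],
    [45,[0,0,0],1],
    [45,[0,0,0],1],
    [45,[0,0,0],1],
    [45,[0,0,0],1]
  ]
}}

```text
clock: 20.2
tool_pos: [0.5192, 0.1111, 0.2961]
orientation: [0.602, 0.798, 0.0, -0.0]
force: [0.6, -0.6, -0.3]
finger_gap: 0.524
grasp_force: 0.0
```

Call:
{"op": "carry_out", "data": {
  "rows": [
    [45,[0,0,0],1],
    [45,[0,0,0],0],
    [45,[0,0,0],0],
    [45,[0,0,0],0],
    [45,[0,0,0],0]
  ]
}}

```text
clock: 20.62
tool_pos: [0.5193, 0.1111, 0.296]
orientation: [0.639, 0.769, 0.0, 0.0]
force: [-0.2, -0.2, -0.2]
finger_gap: 0.525
grasp_force: 0.0
```

```bash
cat > chk.py <<'E'
from meas import *
import sys
zr=float(sys.argv[1]); inf=bot.camera_info("wrist"); im=bot.capture("wrist"); cv2.imwrite(sys.argv[2],im)
P=[(.5986,.1304,.1),(.5404,.0334,.1),(.4434,.0916,.1),(.5016,.1886,.1)]
o=knobs(im,inf,zr,pts=P)
for n,ra in zip("ABCD",(14,-76,-166,104)):
    rel=(o[n][1]-ra+180)%360-180; print(n,"pointer-radial %.1f q %.2f"%(rel,2.1-np.radians(rel)))
plan(.5986,.1304,.153,74)
E
python3 chk.py .077 pics/w3.png
```

```text
A (404.9508056640625, 208.95904541015625) [27.3 54. ] [0.5975 0.1317] ang 65.1 white mid [0.6031 0.1456] len 0.0053 12 to centre 0.0149
B (326.6273193359375, 292.0875244140625) [51. 26.] [0.5423 0.0345] ang -14.7 white mid [0.5565 0.029 ] len 0.0077 15 to centre 0.0152
C (235.48585510253906, 222.3254852294922) [20.6 54.7] [0.4444 0.0901] ang -104.2 white mid [0.44   0.0775] len 0.0137 41 to centre 0.0134
D (313.32000732421875, 125.74002075195312) [58.2 21.2] [0.5009 0.1883] ang 165.0 white mid [0.4882 0.1921] len 0.0141 64 to centre 0.0132
A pointer-radial 51.1 q 1.21
B pointer-radial 61.3 q 1.03
C pointer-radial 61.8 q 1.02
D pointer-radial 61.0 q 1.03
t 20.67 pos [0.5193 0.1112 0.296 ] psi 100.6 tilt -1.000 gap 0.53 F [ 0.3 -1.1 -0. ] j7 -0.06
 shift units [0.15 2.71 4.77] turn units 4.64 (26.6 deg)
```

View pics/w3.png

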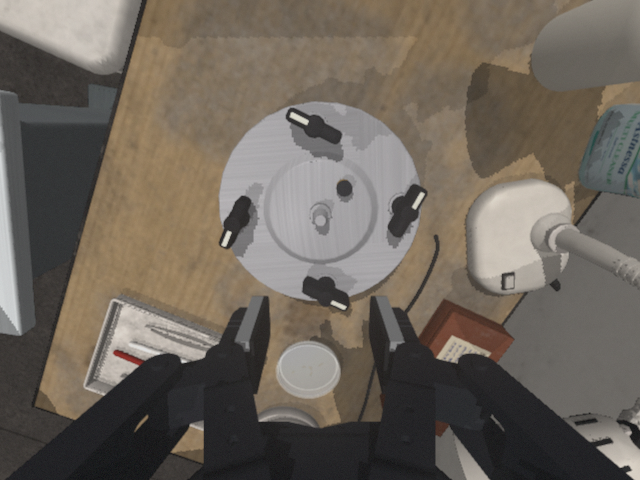

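Round 1 worked: all the pointers have turned about half way, to roughly 60° from radial, with the knobs at (408,210), (326,292), (236,222) and (313,125). Starting round 2 with A.

Call:
{"op": "carry_out", "data": {
  "rows": [
    [45,[0.03,0.54,0.95],0],
    [45,[0.03,0.54,0.95],0],
    [45,[0.03,0.54,0.95],0],
    [45,[0.03,0.54,0.95],0],
    [45,[0.03,0.54,0.95],0]
  ]
}}

```text
clock: 21.08
tool_pos: [0.5989, 0.1306, 0.1522]
orientation: [0.639, 0.769, 0.0, 0.0]
force: [-0.5, 0.6, -0.1]
finger_gap: 0.529
grasp_force: 0.0
```

Call:
{"op": "carry_out", "data": {
  "rows": [
    [45,[0,0,0],0.93],
    [45,[0,0,0],0.93],
    [45,[0,0,0],0.93],
    [45,[0,0,0],0.93],
    [45,[0,0,0],0.93]
  ]
}}

```text
clock: 21.5
tool_pos: [0.5982, 0.1304, 0.1532]
orientation: [0.801, 0.599, -0.0, 0.0]
force: [0.2, 0.6, -0.9]
finger_gap: 0.526
grasp_force: 0.0
```

Call:
{"op": "carry_out", "data": {
  "rows": [
    [45,[0,0,0],0],
    [45,[0,0,0.4],0],
    [45,[0,0,0.4],0],
    [45,[0,0,0.4],0],
    [45,[0,0,0.4],0]
  ]
}}

```text
clock: 21.92
tool_pos: [0.5975, 0.1303, 0.1034]
orientation: [0.799, 0.601, -0.001, -0.0]
force: [-0.5, 0.1, 0.1]
finger_gap: 0.525
grasp_force: 0.0
```

Call:
{"op": "carry_out", "data": {
  "rows": [
    [45,[0,0,0],0],
    [0,[0,0,0],0],
    [0,[0,0,0],0],
    [0,[0,0,0],0],
    [0,[0,0,0],0]
  ]
}}

```text
clock: 22.33
tool_pos: [0.5977, 0.1304, 0.1057]
orientation: [0.799, 0.601, -0.0, -0.0]
force: [-2.0, -0.4, 1.0]
finger_gap: 0.183
grasp_force: 38.7
```

```bash
python3 -c "
from h import *
plan(.5986,.1304,.104,14)"
```

```text
t 22.33 pos [0.5977 0.1304 0.1057] psi 73.9 tilt -1.000 gap 0.18 F [-2.  -0.4  1. ] j7 -0.36
 shift units [0.01 0.03 0.06] turn units 10.45 (59.9 deg)
```

Call:
{"op": "carry_out", "data": {
  "rows": [
    [0,[0,0,0],1],
    [0,[0,0,0],1],
    [0,[0,0,0],1],
    [0,[0,0,0],1],
    [0,[0,0,0],1]
  ]
}}

```text
clock: 22.75
tool_pos: [0.5975, 0.1306, 0.1051]
orientation: [0.924, 0.382, -0.001, -0.0]
force: [-2.4, -0.6, -3.3]
finger_gap: 0.183
grasp_force: 38.5
```

Call:
{"op": "carry_out", "data": {
  "rows": [
    [0,[0,0,0],1],
    [0,[0,0,0],1],
    [0,[0,0,0],1],
    [0,[0,0,0],1],
    [0,[0,0,0],0.8]
  ]
}}

```text
clock: 23.17
tool_pos: [0.5974, 0.1308, 0.1046]
orientation: [0.988, 0.152, -0.001, -0.0]
force: [0.5, 0.6, -6.5]
finger_gap: 0.18
grasp_force: 38.4
```

Call:
{"op": "carry_out", "data": {
  "rows": [
    [0,[0,0,0],0.5],
    [0,[0,0,0],0.4],
    [0,[0,0,0],0.4],
    [0,[0,0,0],0],
    [0,[0,0,0],0]
  ]
}}

```text
clock: 23.58
tool_pos: [0.5974, 0.1308, 0.1045]
orientation: [0.996, 0.09, -0.001, 0.0]
force: [-0.0, 1.5, -7.9]
finger_gap: 0.182
grasp_force: 38.3
```

```bash
python3 -c "
from h import *
plan(.5986,.1304,.104,14);print(bot.read_state()['torque'])"
```

```text
t 23.58 pos [0.5974 0.1308 0.1045] psi 10.4 tilt -1.000 gap 0.18 F [-0.   1.5 -7.9] j7 -1.38
 shift units [0.04 0.02 0.02] turn units -0.63 (-3.6 deg)
[0.13582722 0.02597321 0.28717829]
```

Call:
{"op": "carry_out", "data": {
  "rows": [
    [0,[0,0,0],0.3],
    [0,[0,0,0],0.3],
    [0,[0,0,0],0],
    [0,[0,0,0],0],
    [0,[0,0,0],0]
  ]
}}

```text
clock: 24.0
tool_pos: [0.5978, 0.1309, 0.1048]
orientation: [0.998, 0.06, -0.0, -0.0]
force: [1.3, 2.6, -11.8]
finger_gap: 0.18
grasp_force: 38.1
```

```bash
python3 -c "
from h import *
plan(.5986,.1304,.104,14);print(bot.read_state()['torque'])"
```

```text
t 24.00 pos [0.5978 0.1309 0.1048] psi 6.9 tilt -1.000 gap 0.18 F [  1.3   2.6 -11.8] j7 -1.44
 shift units [0.02 0.02 0.03] turn units -1.24 (-7.1 deg)
[ 0.48634667 -0.28279855  0.22370495]
```

Call:
{"op": "carry_out", "data": {
  "rows": [
    [45,[0,0,0],0],
    [45,[0,0,0],0],
    [45,[0,0,0],0],
    [45,[0,0,-0.4],0],
    [45,[0,0,-0.4],0]
  ]
}}

```text
clock: 24.42
tool_pos: [0.5984, 0.1298, 0.1308]
orientation: [0.998, 0.059, 0.0, 0.0]
force: [-0.1, -0.7, 0.4]
finger_gap: 0.525
grasp_force: 0.0
```

Call:
{"op": "carry_out", "data": {
  "rows": [
    [45,[0,0,-0.4],0],
    [45,[0,0,-0.4],0],
    [45,[0,0,0],0],
    [45,[0,0,0],0],
    [45,[0,0,0],0]
  ]
}}

```text
clock: 24.83
tool_pos: [0.598, 0.1305, 0.1534]
orientation: [0.998, 0.06, -0.0, -0.0]
force: [-0.1, 0.1, -0.4]
finger_gap: 0.529
grasp_force: 0.0
```

Run:
```python
from meas import *
inf=bot.camera_info("wrist"); im=bot.capture("wrist"); cv2.imwrite("pics/w4.png",im)
print(bot.read_state()["torque"])
u=proj(inf,(.5986,.1304,.112)); print(u)
knobs(im,inf,.076,"A",[(.5986,.1304,.1)],70)
plan(.4434,.0916,.153,74)
```

```text
[-0.00627148 -0.00339364 -0.00242188]
[319.26981349 290.31627271]Traceback (most recent call last):
  File "<stdin>", line 5, in <module>
  File "meas.py", line 12, in knobs
    kk,ll,s2,_=cv2.connectedComponentsWithStats(w); w=(ll==1+np.argmax(s2[1:,4]))
                                                             ~~~~~~~~~^^^^^^^^^^
    return _wrapfunc(a, 'argmax', axis=axis, out=out, **kwds)
    return bound(*args, **kwds)
ValueError: attempt to get argmax of an empty sequence
```

View pics/w4.png

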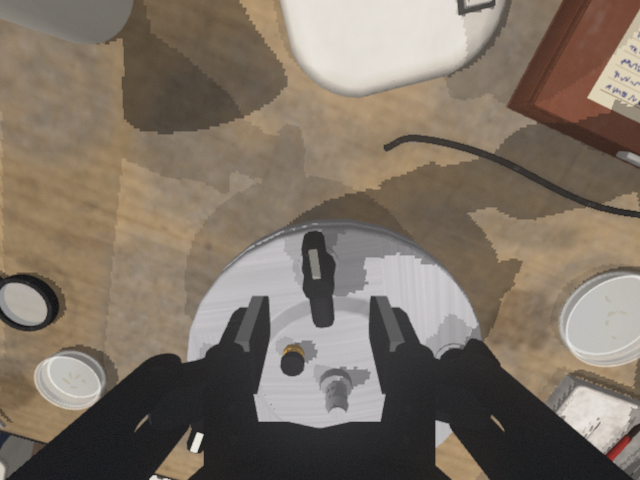

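The view shows A's bar running from (323,325) to (312,233), about 7° counter-clockwise of the tool. That puts it at about 14°, exactly radial and on its stop, with the fingers slipped slightly past.

```bash
python3 -c "
from h import *
plan(.4434,.0916,.153,74.5)"
```

```text
t 24.88 pos [0.5977 0.1304 0.153 ] psi 6.8 tilt -1.000 gap 0.53 F [-0.3 -0.3 -0. ] j7 -1.47
 shift units [-5.26  0.67  0.  ] turn units -11.81 (-67.7 deg)
```

Call:
{"op": "carry_out", "data": {
  "rows": [
    [45,[-0.8,0.11,0],0],
    [45,[-0.9,0.11,0],0],
    [45,[-0.9,0.11,0],0],
    [45,[-0.9,0.11,0],0],
    [45,[-0.9,0.11,0],0]
  ]
}}

```text
clock: 25.3
tool_pos: [0.4673, 0.0977, 0.1523]
orientation: [0.998, 0.059, -0.001, 0.001]
force: [-1.3, 0.2, 0.2]
finger_gap: 0.528
grasp_force: 0.0
```

Call:
{"op": "carry_out", "data": {
  "rows": [
    [45,[-0.86,0.11,0],0],
    [45,[0,0,0],-0.98],
    [45,[0,0,0],-0.98],
    [45,[0,0,0],-0.98],
    [45,[0,0,0],-0.98]
  ]
}}

```text
clock: 25.72
tool_pos: [0.4432, 0.092, 0.153]
orientation: [0.967, 0.255, -0.0, -0.0]
force: [0.8, 0.2, -0.5]
finger_gap: 0.526
grasp_force: 0.0
```

Call:
{"op": "carry_out", "data": {
  "rows": [
    [45,[0,0,0],-0.98],
    [45,[0,0,0],-0.98],
    [45,[0,0,0],-0.98],
    [45,[0,0,0],-0.98],
    [45,[0,0,0],-0.98]
  ]
}}

```text
clock: 26.13
tool_pos: [0.4433, 0.0918, 0.1528]
orientation: [0.876, 0.482, -0.001, 0.0]
force: [-0.1, -0.6, 0.4]
finger_gap: 0.526
grasp_force: 0.0
```

Call:
{"op": "carry_out", "data": {
  "rows": [
    [45,[0,0,0],-0.98],
    [45,[0,0,0],-0.98],
    [45,[0,0,0],-1],
    [45,[0,0,0],0],
    [45,[0,0,0],0]
  ]
}}

```text
clock: 26.55
tool_pos: [0.4434, 0.0919, 0.153]
orientation: [0.798, 0.603, -0.0, -0.0]
force: [-0.5, 0.5, -0.5]
finger_gap: 0.525
grasp_force: 0.0
```

```bash
python3 -c "
from h import *
plan(.4434,.0916,.104,74.5)"
```

```text
t 26.55 pos [0.4434 0.0919 0.153 ] psi 74.2 tilt -1.000 gap 0.52 F [-0.5  0.5 -0.5] j7 -0.60
 shift units [-0.01  0.    1.63] turn units -0.06 (-0.3 deg)
```

Call:
{"op": "carry_out", "data": {
  "rows": [
    [45,[0,0,0.4],0],
    [45,[0,0,0.4],0],
    [45,[0,0,0.4],0],
    [45,[0,0,0.4],0],
    [45,[0,0,0],0]
  ]
}}

```text
clock: 26.97
tool_pos: [0.4421, 0.0913, 0.1034]
orientation: [0.798, 0.603, -0.002, -0.0]
force: [-1.1, -0.0, -0.0]
finger_gap: 0.528
grasp_force: 0.0
```

Call:
{"op": "carry_out", "data": {
  "rows": [
    [0,[0,0,0],0],
    [0,[0,0,0],0],
    [0,[0,0,0],0],
    [0,[0,0,0],0],
    [0,[0,0,0],0]
  ]
}}

```text
clock: 27.38
tool_pos: [0.4435, 0.0922, 0.1059]
orientation: [0.797, 0.604, -0.0, -0.001]
force: [-5.2, 0.6, 5.8]
finger_gap: 0.18
grasp_force: 39.2
```

Call:
{"op": "carry_out", "data": {
  "rows": [
    [0,[0,0,0],1],
    [0,[0,0,0],1],
    [0,[0,0,0],1],
    [0,[0,0,0],1],
    [0,[0,0,0],1]
  ]
}}

```text
clock: 27.8
tool_pos: [0.444, 0.0918, 0.1055]
orientation: [0.923, 0.386, 0.0, 0.0]
force: [-0.8, -1.9, -2.1]
finger_gap: 0.184
grasp_force: 38.6
```

Call:
{"op": "carry_out", "data": {
  "rows": [
    [0,[0,0,0],1],
    [0,[0,0,0],1],
    [0,[0,0,0],1],
    [0,[0,0,0],1],
    [0,[0,0,0],0.8]
  ]
}}

```text
clock: 28.22
tool_pos: [0.4443, 0.0912, 0.1051]
orientation: [0.988, 0.155, 0.001, 0.001]
force: [1.0, -1.8, -6.6]
finger_gap: 0.18
grasp_force: 38.4
```

Call:
{"op": "carry_out", "data": {
  "rows": [
    [0,[0,0,0],0.5],
    [0,[0,0,0],0.5],
    [0,[0,0,0],0.4],
    [0,[0,0,0],0.2],
    [0,[0,0,0],0]
  ]
}}

```text
clock: 28.63
tool_pos: [0.4442, 0.091, 0.1051]
orientation: [0.997, 0.078, 0.001, 0.001]
force: [2.9, -3.2, -9.4]
finger_gap: 0.18
grasp_force: 38.3
```

```bash
python3 -c "
from h import *
plan(.4434,.0916,.104,14);print(bot.read_state()['torque'])"
```

```text
t 28.63 pos [0.4442 0.091  0.1051] psi 9.0 tilt -1.000 gap 0.18 F [ 2.9 -3.2 -9.4] j7 -1.65
 shift units [-0.02 -0.02  0.04] turn units -0.87 (-5.0 deg)
[-0.7384393  -0.77406423  0.25569334]
```

Next: release, rise and go to B at ψ=164.

Call:
{"op": "carry_out", "data": {
  "rows": [
    [45,[0,0,0],0],
    [45,[0,0,0],0],
    [45,[0,0,0],0],
    [45,[0,0,-0.4],0],
    [45,[0,0,-0.4],0]
  ]
}}

```text
clock: 29.05
tool_pos: [0.4436, 0.0922, 0.1297]
orientation: [0.997, 0.078, -0.0, 0.0]
force: [-0.5, 0.2, 1.4]
finger_gap: 0.526
grasp_force: 0.0
```

Call:
{"op": "carry_out", "data": {
  "rows": [
    [45,[0,0,-0.4],0],
    [45,[0,0,-0.4],0],
    [45,[0,0,0],0],
    [45,[0,0,0],0],
    [45,[0,0,0],0]
  ]
}}

```text
clock: 29.47
tool_pos: [0.4436, 0.0922, 0.1531]
orientation: [0.997, 0.078, -0.0, -0.0]
force: [-0.7, -0.6, 0.1]
finger_gap: 0.525
grasp_force: 0.0
```

```bash
python3 -c "
from h import *
plan(.5404,.0334,.153,164)"
```

```text
t 29.47 pos [0.4436 0.0922 0.1531] psi 9.0 tilt -1.000 gap 0.53 F [-0.7 -0.6  0.1] j7 -1.74
 shift units [2.88 2.44 0.  ] turn units -27.05 (-155.0 deg)
```

Call:
{"op": "carry_out", "data": {
  "rows": [
    [45,[0.72,0.61,0],0],
    [45,[0.72,0.61,0],0],
    [45,[0.72,0.61,0],0],
    [45,[0.72,0.61,0],0],
    [45,[0,0,0],-1]
  ]
}}

```text
clock: 29.88
tool_pos: [0.5436, 0.0292, 0.1517]
orientation: [0.992, 0.127, -0.0, 0.004]
force: [-1.1, 0.5, -0.3]
finger_gap: 0.523
grasp_force: 0.0
```

Call:
{"op": "carry_out", "data": {
  "rows": [
    [45,[0,0,0],-1],
    [45,[0,0,0],-1],
    [45,[0,0,0],-1],
    [45,[0,0,0],-1],
    [45,[0,0,0],-1]
  ]
}}

```text
clock: 30.3
tool_pos: [0.5401, 0.033, 0.1522]
orientation: [0.928, 0.372, -0.001, 0.0]
force: [0.6, 0.2, -0.4]
finger_gap: 0.527
grasp_force: 0.0
```

Call:
{"op": "carry_out", "data": {
  "rows": [
    [45,[0,0,0],-1],
    [45,[0,0,0],-1],
    [45,[0,0,0],-1],
    [45,[0,0,0],-1],
    [45,[0,0,0],-1]
  ]
}}

```text
clock: 30.72
tool_pos: [0.54, 0.0331, 0.1522]
orientation: [0.808, 0.59, -0.001, -0.0]
force: [0.5, 0.9, -0.6]
finger_gap: 0.529
grasp_force: 0.0
```

Call:
{"op": "carry_out", "data": {
  "rows": [
    [45,[0,0,0],-1],
    [45,[0,0,0],-1],
    [45,[0,0,0],-1],
    [45,[0,0,0],-1],
    [45,[0,0,0],-1]
  ]
}}

```text
clock: 31.13
tool_pos: [0.54, 0.0331, 0.1522]
orientation: [0.636, 0.771, -0.001, -0.0]
force: [-0.5, 0.7, 1.2]
finger_gap: 0.53
grasp_force: 0.0
```

Call:
{"op": "carry_out", "data": {
  "rows": [
    [45,[0,0,0],-1],
    [45,[0,0,0],-1],
    [45,[0,0,0],-1],
    [45,[0,0,0],-1],
    [45,[0,0,0],-1]
  ]
}}

```text
clock: 31.55
tool_pos: [0.54, 0.0331, 0.1521]
orientation: [0.426, 0.905, -0.001, -0.001]
force: [0.5, -0.7, -0.2]
finger_gap: 0.525
grasp_force: 0.0
```

Call:
{"op": "carry_out", "data": {
  "rows": [
    [45,[0,0,0],-1],
    [45,[0,0,0],-1],
    [45,[0,0,0],-1],
    [45,[0,0,0],-1],
    [45,[0,0,0],-1]
  ]
}}

```text
clock: 31.97
tool_pos: [0.54, 0.0331, 0.1521]
orientation: [0.189, 0.982, -0.001, -0.001]
force: [0.8, 0.2, -0.2]
finger_gap: 0.525
grasp_force: 0.0
```

Call:
{"op": "carry_out", "data": {
  "rows": [
    [45,[0,0,0],-1],
    [45,[0,0,0],0],
    [45,[0,0,0],0],
    [45,[0,0,0],0],
    [45,[0,0,0],0]
  ]
}}

```text
clock: 32.38
tool_pos: [0.5405, 0.0331, 0.1531]
orientation: [0.143, 0.99, -0.0, -0.0]
force: [-0.2, -0.7, 0.9]
finger_gap: 0.524
grasp_force: 0.0
```

```bash
python3 -c "
from h import *
plan(.5404,.0334,.103,164)"
```

```text
t 32.38 pos [0.5405 0.0331 0.1531] psi 163.6 tilt -1.000 gap 0.52 F [-0.2 -0.7  0.9] j7 1.29
 shift units [0.   0.01 1.67] turn units -0.07 (-0.4 deg)
```

Call:
{"op": "carry_out", "data": {
  "rows": [
    [45,[0,0,0.41],0],
    [45,[0,0,0.41],0],
    [45,[0,0,0.41],0],
    [45,[0,0,0.41],0],
    [45,[0,0,0],0]
  ]
}}

```text
clock: 32.8
tool_pos: [0.5386, 0.0329, 0.1008]
orientation: [0.142, 0.99, -0.001, -0.002]
force: [0.3, 0.0, -0.5]
finger_gap: 0.529
grasp_force: 0.0
```

Call:
{"op": "carry_out", "data": {
  "rows": [
    [0,[0,0,0],0],
    [0,[0,0,0],0],
    [0,[0,0,0],0],
    [0,[0,0,0],0],
    [0,[0,0,0],0]
  ]
}}

```text
clock: 33.22
tool_pos: [0.5408, 0.0331, 0.1046]
orientation: [0.142, 0.99, 0.0, 0.0]
force: [0.5, 0.4, -1.4]
finger_gap: 0.183
grasp_force: 38.7
```

Call:
{"op": "carry_out", "data": {
  "rows": [
    [0,[0,0,0],1],
    [0,[0,0,0],1],
    [0,[0,0,0],1],
    [0,[0,0,0],1],
    [0,[0,0,0],1]
  ]
}}

```text
clock: 33.63
tool_pos: [0.5407, 0.0329, 0.1041]
orientation: [0.385, 0.923, -0.0, 0.0]
force: [1.0, -1.3, -4.9]
finger_gap: 0.179
grasp_force: 38.4
```

Call:
{"op": "carry_out", "data": {
  "rows": [
    [0,[0,0,0],1],
    [0,[0,0,0],1],
    [0,[0,0,0],1],
    [0,[0,0,0],1],
    [0,[0,0,0],0.8]
  ]
}}

```text
clock: 34.05
tool_pos: [0.5405, 0.0328, 0.1036]
orientation: [0.593, 0.805, -0.0, 0.0]
force: [2.2, -1.3, -7.8]
finger_gap: 0.18
grasp_force: 38.3
```

Call:
{"op": "carry_out", "data": {
  "rows": [
    [0,[0,0,0],0.5],
    [0,[0,0,0],0.5],
    [0,[0,0,0],0.4],
    [0,[0,0,0],0.1],
    [0,[0,0,0],0]
  ]
}}

```text
clock: 34.47
tool_pos: [0.5404, 0.0328, 0.1036]
orientation: [0.649, 0.76, -0.0, 0.0]
force: [3.3, -0.6, -9.4]
finger_gap: 0.18
grasp_force: 38.2
```

```bash
python3 -c "
from h import *
plan(.5404,.0334,.103,104);print(bot.read_state()['torque'])"
```

```text
t 34.47 pos [0.5404 0.0328 0.1036] psi 99.0 tilt -1.000 gap 0.18 F [ 3.3 -0.6 -9.4] j7 0.25
 shift units [0.02 0.   0.02] turn units -0.87 (-5.0 deg)
[-0.33675657 -0.6418935   0.33235844]
```

Call:
{"op": "carry_out", "data": {
  "rows": [
    [45,[0,0,0],0],
    [45,[0,0,0],0],
    [45,[0,0,0],0],
    [45,[0,0,-0.4],0],
    [45,[0,0,-0.4],0]
  ]
}}

```text
clock: 34.88
tool_pos: [0.5405, 0.0331, 0.1292]
orientation: [0.65, 0.76, -0.0, -0.0]
force: [0.4, -0.4, 0.7]
finger_gap: 0.53
grasp_force: 0.0
```

Call:
{"op": "carry_out", "data": {
  "rows": [
    [45,[0,0,-0.4],0],
    [45,[0,0,-0.4],0],
    [45,[0,0,0],0],
    [45,[0,0,0],0],
    [45,[0,0,0],0]
  ]
}}

```text
clock: 35.3
tool_pos: [0.5405, 0.0334, 0.1523]
orientation: [0.65, 0.76, 0.0, -0.0]
force: [-0.0, -0.0, -0.9]
finger_gap: 0.524
grasp_force: 0.0
```

```bash
python3 -c "
from h import *
plan(.5016,.1886,.153,164)"
```

```text
t 35.30 pos [0.5405 0.0334 0.1523] psi 99.0 tilt -1.000 gap 0.52 F [-0.  -0.  -0.9] j7 0.20
 shift units [ 5.31 -0.47 -0.02] turn units -11.35 (-65.0 deg)
```

Call:
{"op": "carry_out", "data": {
  "rows": [
    [45,[0.85,-0.08,0],0],
    [45,[0.9,-0.08,0],0],
    [45,[0.9,-0.08,0],0],
    [45,[0.9,-0.08,0],0],
    [45,[0.9,-0.08,0],0]
  ]
}}

```text
clock: 35.72
tool_pos: [0.507, 0.1642, 0.1514]
orientation: [0.65, 0.76, -0.001, -0.0]
force: [0.6, 0.1, 0.8]
finger_gap: 0.522
grasp_force: 0.0
```

Call:
{"op": "carry_out", "data": {
  "rows": [
    [45,[0.86,-0.07,0],0],
    [45,[0,0,0],-0.95],
    [45,[0,0,0],-0.95],
    [45,[0,0,0],-0.95],
    [45,[0,0,0],-0.95]
  ]
}}

```text
clock: 36.13
tool_pos: [0.5012, 0.1884, 0.1513]
orientation: [0.492, 0.87, -0.001, -0.0]
force: [-0.6, -0.2, -0.3]
finger_gap: 0.528
grasp_force: 0.0
```

Call:
{"op": "carry_out", "data": {
  "rows": [
    [45,[0,0,0],-0.95],
    [45,[0,0,0],-0.95],
    [45,[0,0,0],-0.95],
    [45,[0,0,0],-0.95],
    [45,[0,0,0],-0.95]
  ]
}}

```text
clock: 36.55
tool_pos: [0.5013, 0.1881, 0.1513]
orientation: [0.274, 0.962, -0.001, -0.001]
force: [0.6, 0.4, -0.2]
finger_gap: 0.53
grasp_force: 0.0
```

Call:
{"op": "carry_out", "data": {
  "rows": [
    [45,[0,0,0],-0.95],
    [45,[0,0,0],-0.95],
    [45,[0,0,0],-0.9],
    [45,[0,0,0],0],
    [45,[0,0,0],0]
  ]
}}

```text
clock: 36.97
tool_pos: [0.5015, 0.1881, 0.1516]
orientation: [0.141, 0.99, -0.0, -0.0]
force: [0.4, -0.3, -0.4]
finger_gap: 0.528
grasp_force: 0.0
```

```bash
python3 -c "
from h import *
plan(.5016,.1886,.103,164)"
```

```text
t 36.97 pos [0.5015 0.1881 0.1516] psi 163.8 tilt -1.000 gap 0.53 F [ 0.4 -0.3 -0.4] j7 0.98
 shift units [0.   0.02 1.62] turn units -0.03 (-0.2 deg)
```

Call:
{"op": "carry_out", "data": {
  "rows": [
    [45,[0,0,0.4],0],
    [45,[0,0,0.4],0],
    [45,[0,0,0.4],0],
    [45,[0,0,0.4],0],
    [45,[0,0,0],0]
  ]
}}

```text
clock: 37.38
tool_pos: [0.5, 0.1875, 0.1008]
orientation: [0.14, 0.99, -0.002, -0.002]
force: [-0.5, 0.4, 0.5]
finger_gap: 0.525
grasp_force: 0.0
```

Call:
{"op": "carry_out", "data": {
  "rows": [
    [0,[0,0,0],0],
    [0,[0,0,0],0],
    [0,[0,0,0],0],
    [0,[0,0,0],0],
    [0,[0,0,0],0]
  ]
}}

```text
clock: 37.8
tool_pos: [0.502, 0.1879, 0.1045]
orientation: [0.14, 0.99, -0.0, 0.0]
force: [-0.8, -2.0, 0.6]
finger_gap: 0.187
grasp_force: 38.7
```

Call:
{"op": "carry_out", "data": {
  "rows": [
    [0,[0,0,0],1],
    [0,[0,0,0],1],
    [0,[0,0,0],1],
    [0,[0,0,0],1],
    [0,[0,0,0],1]
  ]
}}

```text
clock: 38.22
tool_pos: [0.5015, 0.1873, 0.1039]
orientation: [0.382, 0.924, -0.001, -0.0]
force: [-0.5, -3.4, -1.8]
finger_gap: 0.185
grasp_force: 38.6
```

Call:
{"op": "carry_out", "data": {
  "rows": [
    [0,[0,0,0],1],
    [0,[0,0,0],1],
    [0,[0,0,0],1],
    [0,[0,0,0],1],
    [0,[0,0,0],0.8]
  ]
}}

```text
clock: 38.63
tool_pos: [0.5008, 0.1869, 0.1033]
orientation: [0.591, 0.807, -0.002, -0.0]
force: [-1.1, -3.3, -4.1]
finger_gap: 0.186
grasp_force: 38.4
```

Call:
{"op": "carry_out", "data": {
  "rows": [
    [0,[0,0,0],0.5],
    [0,[0,0,0],0.5],
    [0,[0,0,0],0.4],
    [0,[0,0,0],0.2],
    [0,[0,0,0],0]
  ]
}}

```text
clock: 39.05
tool_pos: [0.5006, 0.187, 0.1033]
orientation: [0.652, 0.758, -0.002, -0.0]
force: [-2.2, -5.3, -5.1]
finger_gap: 0.185
grasp_force: 38.4
```

```bash
python3 -c "
from h import *
plan(.5016,.1886,.103,104);print(bot.read_state()['torque'])"
```

```text
t 39.05 pos [0.5006 0.187  0.1033] psi 98.7 tilt -1.000 gap 0.19 F [-2.2 -5.3 -5.1] j7 -0.07
 shift units [0.05 0.04 0.01] turn units -0.93 (-5.3 deg)
[-1.01268567  0.55455057  0.28003246]
```

Call:
{"op": "carry_out", "data": {
  "rows": [
    [45,[0,0,0],0],
    [45,[0,0,0],0],
    [45,[0,0,0],0],
    [45,[0,0,-0.4],0],
    [45,[0,0,-0.4],0]
  ]
}}

```text
clock: 39.47
tool_pos: [0.5022, 0.1886, 0.1294]
orientation: [0.652, 0.758, 0.0, 0.0]
force: [-0.5, 0.1, -0.3]
finger_gap: 0.522
grasp_force: 0.0
```

Call:
{"op": "carry_out", "data": {
  "rows": [
    [45,[0,0,-0.4],0],
    [45,[0,0,-0.4],0],
    [45,[0,0,0],0],
    [45,[0,0,0],0],
    [45,[0,0,0],0]
  ]
}}

```text
clock: 39.88
tool_pos: [0.5017, 0.1885, 0.1523]
orientation: [0.652, 0.759, 0.0, -0.0]
force: [-0.4, -0.5, -0.2]
finger_gap: 0.523
grasp_force: 0.0
```

```bash
python3 -c "
from h import *
plan(.521,.111,.30,100)"
```

```text
t 39.88 pos [0.5017 0.1885 0.1523] psi 98.7 tilt -1.000 gap 0.52 F [-0.4 -0.5 -0.2] j7 -0.12
 shift units [-2.65  0.25 -4.93] turn units -0.23 (-1.3 deg)
```

Call:
{"op": "carry_out", "data": {
  "rows": [
    [45,[-0.53,0.05,-0.98],0],
    [45,[-0.53,0.05,-0.98],0],
    [45,[-0.53,0.05,-0.98],0],
    [45,[-0.53,0.05,-0.98],0],
    [45,[-0.53,0.05,-0.98],0]
  ]
}}

```text
clock: 40.3
tool_pos: [0.5208, 0.1099, 0.2999]
orientation: [0.652, 0.758, -0.001, -0.0]
force: [1.2, 0.3, -0.6]
finger_gap: 0.527
grasp_force: 0.0
```

Call:
{"op": "carry_out", "data": {
  "rows": [
    [45,[0,0,0],0],
    [45,[0,0,0],0],
    [45,[0,0,0],0],
    [45,[0,0,0],0],
    [45,[0,0,0],0]
  ]
}}

```text
clock: 40.72
tool_pos: [0.5203, 0.1117, 0.2976]
orientation: [0.651, 0.759, -0.001, -0.001]
force: [0.3, -0.3, -0.2]
finger_gap: 0.523
grasp_force: 0.0
```

```bash
sed -i 's/>195/>150/' meas.py; python3 chk.py .075 pics/w5.png; python3 -c "
import cv2;im=cv2.imread('pics/w5.png');cv2.imwrite('pics/w5c.png',cv2.resize(im[90:320,205:435],(600,600),interpolation=cv2.INTER_CUBIC))"
```

```text
A (406.0, 205.5) [23. 56.] [0.5998 0.1322] ang 14.6 white mid [0.613  0.1344] len 0.0143 78 to centre 0.0134
B (327.0, 291.0) [50. 16.] [0.5409 0.0335] ang -75.3 white mid [0.5449 0.0201] len 0.0148 54 to centre 0.014
C (234.58827209472656, 222.3529815673828) [22.8 55.3] [0.4426 0.0915] ang -165.9 white mid [0.4301 0.0876] len 0.0155 79 to centre 0.0131
D (310.5, 125.0) [60. 19.] [0.5013 0.1894] ang 104.9 white mid [0.4983 0.2025] len 0.0157 100 to centre 0.0135
A pointer-radial 0.6 q 2.09
B pointer-radial 0.7 q 2.09
C pointer-radial 0.1 q 2.10
D pointer-radial 0.9 q 2.08
t 40.77 pos [0.5205 0.1115 0.2979] psi 98.7 tilt -1.000 gap 0.53 F [ 0.2 -0.3  0.1] j7 -0.07
 shift units [0.23 2.68 4.82] turn units 4.32 (24.7 deg)
```

View pics/w5c.png

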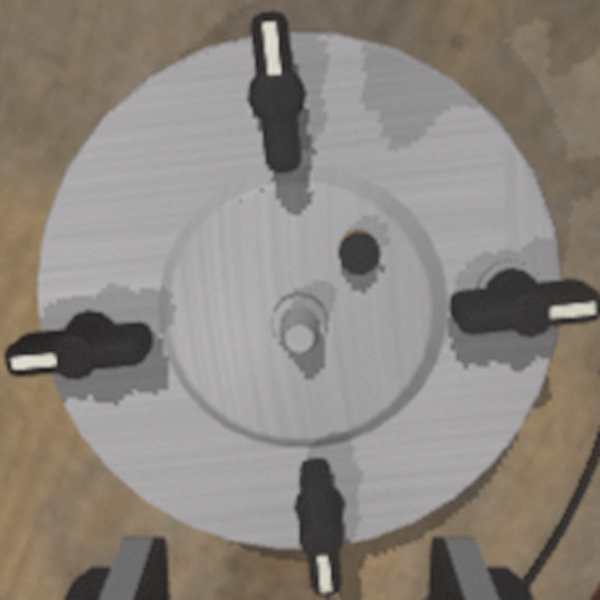

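All four pointers, at crop positions (270,45), (572,310), (323,573) and (33,360), point straight out. The gripper is clear of everything.

```bash
python3 -c "
from cell import bot
print(bot.close_job())"
```

```text
the job is handed in; nothing more can be done
None
```

All four knobs were tightened in star order in two rounds, about half way and then home to their stops (within about 1° by the last camera check), and the job was handed in at about 41 s with the gripper open and clear.

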